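# Move the arched painting panel from the slanted drying rack to the upright carrier

## Robot

A 6-joint arm with a two-finger parallel gripper is mounted at the origin on the work surface. World frame = base frame: x ahead of the robot, y to its left, z up, the work surface at z = 0. Lengths are in m, angles in rad, forces in N, time in s.
With the tool pointing down it reaches from about 0.3 to 0.775 m from the base axis. Payload 14.6 kg.
Tool frame: the origin (TCP) lies midway between the tips of the shut fingers; the grasp point (between the pads) lies 19 mm behind it (tcp_to_grasp is the distance from the TCP to the grasp point, in m); z points along the fingers, y is the line along which they close (so a half turn about z gives the same grasp; the last joint's range is limited). The gripper opens to 94 mm and grips with 3 to 60 N. Pads are 16 mm wide; open, the fingers measure 119 mm over their backs; the gripper's body (75 mm by 177 mm) begins 78 mm behind the grasp point.
Start: joints at [-1.374, 0.3, 1.521, -0, 1.321, -0.067], TCP at [0.143, -0.531, 0.205] pointing down, gripper open.
Joint ranges: [-3.03, 3.03], [-0.79, 2.21], [0.23, 2.52], [-1.04, 4.18], [0, 3.07], [-2.55, 2.55]. Speed limits (rad/s): [2.22, 2.22, 2.57, 3.14, 3.14, 3.14].

## Interface

Orientations are given as [roll, pitch, yaw] about the fixed x, y, z axes, in that order (R = Rz(yaw) Ry(pitch) Rx(roll)).
In Python, from station import * gives the robot as it stands.
- The arm moves only by the tool send_rows, never from a script. Its argument "motion" is a list of rows, each a list of 3 entries, a list of its own where there are three numbers: the shift along the tool's x, y, z in units of 0.03 m (1.0 is 0.03 m), then the turn, a rotation vector about the tool's x, y, z in units of 0.12 rad (1.0 is 0.12 rad), then the opening, from -1 (shut) to 1 (fully open). In form: [[[x, y, z], [rx, ry, rz], grip], ...]. A call has 1 to 12 rows; each row shifts and turns the commanded pose from where the row before left it, along the tool's axes as they then stand; what a row does not reach is not made up. A row lasts 1/10 s, in which the tool goes at most 50 mm and 8.59 degrees, less where a joint would pass 70% of its speed; a pose out of reach is approached as far as the arm can. A call with a number of a shift or a turn outside -1 to 1 is refused whole. A call with a gripper value outside its range is refused whole. The fingers move at their own pace and stop on an object; "squeeze" is the grip in N (left out, the last holds). Time passes only in rows, so rows that do not move let the fingers close. It gives the time, the measured TCP pose, the force, the opening and the grip force at its end, in the units of the state.
- get_obs(): the state, without advancing time (a new reading comes with each control period).
- camera(name): name is "scene" or "side" or "wrist"; returns a dict with "pixels" (400x640x3 uint8, red, green, blue), "depth" (400x640 float32, m along the optical axis (not along the pixel's ray), 0 where there is no reading), "fx", "fy", "cx", "cy" (pixels), "rvec" (rotation vector, rad) and "tvec" (3), from world to camera coordinates, as OpenCV has them. Camera axes: x right, y down, z forward; pixel columns grow to the right and rows downward; lengths in m; the calibration is good to about 2 mm. A picture is of the moment at which its call begins.
- hand_in(): hands the job in; it is judged then, once.
The state is a dict: "time_s": time; "qpos": joint angles; "joint_vel": joint speeds; "tau": joint torques, N m; "ee_pos": TCP position; "eef_rot": TCP orientation; "force": force on the tool from outside, world axes, zero at the start; "moment": the same for the moment, N m; "grip_width": finger opening in m; "grip_force": force on a finger pad.
Only numpy, scipy, OpenCV 4.12 (cv2) and the standard library are available. Lean on these libraries where they do the work, as an engineer would, in place of code of your own. Each camera call takes 0.05 s, during which the arm holds its last target. There are 200 camera calls.

## Task

Draw the round-topped panel up out of its leaning slot in the drying rack, without forcing it against the rack's dowels, and slide it upright into the grooves of the carrier's free slot; the grooved posts there are set by hand and may stand a few millimetres off the felt mark, so feel for the groove, gently. Keep hold of the panel until it stands on the carrier's floor, then let go; do not push the other panels, the jars or the tools about.

Things in the scene. Friction and masses are not known exactly. Their poses are not given: they have to be found in the camera images.
- arched_panel: The panel to move: primed white, 8 mm thick (its x), 140 mm wide (y), 150 mm high (z), about 0.12 kg; its top is a half circle of radius 70 mm (straight sides up to z = 80). Origin: middle of its lower edge, z up the panel. It starts in one of the rack's three leaning slots, about 75 mm showing above the dowels.
- rack: Fixed drying rack: wooden board 205 x 190 x 18 mm (x = -120 to 85), side rails 22 mm higher at y = +-78. Origin: centre of the underside. Three slots along y, feet at x = -60, 0, 60 mm, lean 20 degrees from vertical, tops towards -x. Each lies between slanted 10 mm dowels at y = +-45 mm, 11 mm apart, that rise 80 mm along the slant above the board.
- rack_panel_a: White square-topped panel, 8 x 140 x 150 mm, in another slot of the rack; leave it. Origin and axes as for the arched panel.
- rack_panel_b: Square-topped panel, 8 x 140 x 150 mm, in the remaining slot of the rack; leave it.
- carrier: Fixed open plywood carrier, 190 mm long (x), no end walls. Origin: centre of the underside; floor top at z = 18 mm, side walls up to z = 108 mm, inner faces at y = +-73 mm. Between them stand three pairs of grooved posts, at about x = -55, 0, 55 mm: three slots across the carrier, two of them holding panels.
- free_slot: Mark of the free slot: grey felt strip, 9 x 110 x 1 mm, fixed on the carrier's floor; origin mid-underside, y along the slot. Over its ends, at the walls, two posts 40 mm (x) by 12 mm (y), 90 mm high, face each other, each with a groove 10 mm wide, 12 mm deep; a panel has 3 mm play along y. The posts are set by hand: both grooves stand together up to 4 mm off the strip's middle along x.
- carrier_panel_a: Square-topped panel, 8 x 140 x 150 mm, standing upright in another slot of the carrier; leave it.
- carrier_panel_b: Square-topped panel, 8 x 140 x 150 mm, standing upright in the remaining slot of the carrier; leave it.
- jar_blue: Bystander: paint jar, 66 mm across, 85 mm high; origin under its centre.
- jar_ochre: Bystander: paint jar, 66 mm across, 85 mm high; origin under its centre.
- wax_tin: Bystander: round metal tin, 84 mm across, 36 mm high; origin under its centre.
- water_mug: Bystander: white mug, 80 mm across, 90 mm high; origin under its centre.
- brush: Bystander: paint brush lying on the table.
- palette_knife: Bystander: spatula lying on the table.
Things that resemble listed ones, but are neither listed nor needed, are in the scene too. Leave any brown look-alike of the arched_panel alone.

How it is judged:
On the way, in this order (a step that is already met when the one before it is completed fails the run):
1. the arched panel is held by the gripper, drawn clear above the rack's dowels (z of arched_panel in the frame of rack above 0.095 m and contact force between the fingers and arched_panel above 1 N), for 0.1 s.
2. the arched panel, still held, has been lowered in the free slot to within 8 mm of the carrier's floor (z of arched_panel in the frame of free_slot below 0.008 m and x of arched_panel in the frame of free_slot between -0.008 and 0.008 m and contact force between the fingers and arched_panel above 0.5 N), for 0.1 s.
At the end, for the whole second after the job is handed in: The arched panel stands released and at rest in the carrier's free slot, upright within 0.08 rad and in line with the slot within 0.08 rad, its lower edge within 4 mm of the carrier's floor, its middle within 8 mm of the felt strip's middle, across the slot and along it (z of arched_panel in the frame of free_slot between -0.004 and 0.004 m and x of arched_panel in the frame of free_slot between -0.008 and 0.008 m and y of arched_panel in the frame of free_slot between -0.008 and 0.008 m and angle between arched_panel's own z axis and vertical below 0.08 rad and angle between the x axis of arched_panel and the x axis of free_slot, either way round below 0.08 rad and linear speed of arched_panel below 0.02 m/s); the robot touches nothing.
It fails at once if the arched panel is forced against the rack (over 40 N) (contact force between arched_panel and rack above 40 N).
It fails at once if the arched panel is rammed into the carrier or the grooved posts (over 40 N) (contact force between arched_panel and carrier above 40 N or contact force between arched_panel and free_slot above 40 N).
It fails at once if another panel is moved by more than 20 mm (distance of any of rack_panel_a, rack_panel_b, carrier_panel_a, carrier_panel_b from where it was at the start of the episode above 0.02 m).
It fails at once if a bystander is moved by more than 30 mm (distance of any of jar_blue, jar_ochre, wax_tin, water_mug, brush, palette_knife from where it was at the start of the episode above 0.03 m).
It also fails if it takes over 61 s, if anything falls off the work surface, if the arm or the gripper's body presses on something with over 40 N, if the wrist force passes 120 N, or if a joint passes its speed limit or range.

## Working session

There is one attempt and no reset: what is moved stays moved. The work goes in short steps, Python scripts to look and compute and a tool call to move; the robot and the scene stay as the last step left them, time stands still between calls to the robot, and variables do not carry over. Pictures are saved under pics/ and viewed, at most 10 in all, crops included, and the job is handed in when it is done.

Besides the shell and the picture viewer there is one more tool, called after ">>>" as name(argument=value, ...), one argument or row to a line, values as JSON. send_rows: Moves the arm, as the interface text tells. Its arguments: {"type":"object","properties":{"motion":{"type":"array"},"squeeze":{"type":"number"}},"required":["motion"]}

```bash
mkdir -p pics; ls; python3 - <<'E'
from station import *
import cv2,numpy as np
o=get_obs();print({k:np.round(v,3) for k,v in o.items()})
for n in("scene","side"):
    c=camera(n);np.savez(f"pics/{n}0.npz",**c)
    cv2.imwrite(f"pics/{n}0.png",c["pixels"][:,:,::-1]);print(n,c["fx"],c["cx"],c["rvec"],c["tvec"])
E
```

```text
pics
{'time_s': np.float64(0.0), 'qpos': array([-1.374,  0.3  ,  1.522, -0.   ,  1.321, -0.067]), 'joint_vel': array([ 0.002, -0.002,  0.   , -0.001,  0.   , -0.001]), 'tau': array([-1.0000e-03, -5.3182e+01, -3.5274e+01,  7.1000e-02,  2.4000e-02,
       -0.0000e+00]), 'ee_pos': array([ 0.143, -0.531,  0.205]), 'eef_rot': array([-3.14 , -0.   ,  0.264]), 'force': array([0.06 , 0.831, 0.091]), 'moment': array([-0.051,  0.027, -0.003]), 'grip_force': np.float64(0.0), 'grip_width': np.float64(0.094)}
scene 370.2015912551581 326.51139451490445 [ 0.9466194   2.61397567 -0.89806236] [ 0.47154035 -0.19853675  1.72125032]
side 477.84871720851413 319.14223507636524 [ 0.63602873 -2.54116034  1.26780046] [0.46710823 0.21242387 1.37706248]
```

View pics/scene0.png

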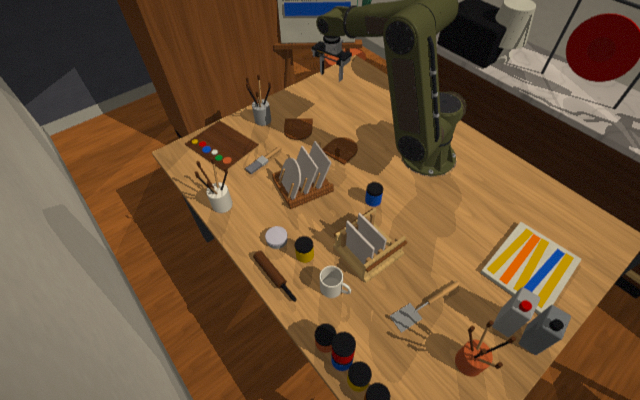

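View pics/side0.png

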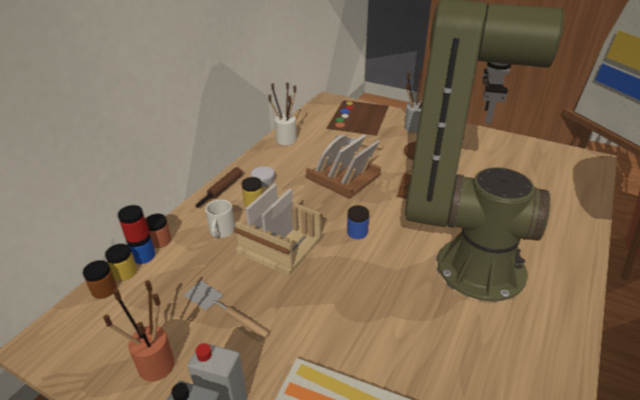

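Scene view: the rack is at about (305,180), with three leaning panels and the leftmost looking arched. The carrier is at about (368,245), with two panels and a free slot on its right. Next I'll enlarge both areas and back-project key pixels.

```bash
cat > h.py <<'E'
import numpy as np,cv2
def world(c):
    R,_=cv2.Rodrigues(np.asarray(c["rvec"],float));t=np.asarray(c["tvec"],float).ravel()
    d=c["depth"].astype(float);v,u=np.mgrid[:400,:640]
    P=np.stack([(u-c["cx"])/c["fx"]*d,(v-c["cy"])/c["fy"]*d,d],-1)
    W=(P-t)@R; W[d==0]=np.nan; return W
def proj(c,p):
    K=np.array([[c["fx"],0,c["cx"]],[0,c["fy"],c["cy"]],[0,0,1.]])
    return cv2.projectPoints(np.atleast_2d(np.asarray(p,float)),np.asarray(c["rvec"],float),np.asarray(c["tvec"],float),K,None)[0].reshape(-1,2)
E
python3 - <<'E'
from h import *
a=np.load("pics/scene0.npz");b=np.load("pics/side0.npz")
A=a["pixels"][130:280,260:420];B=b["pixels"][120:270,225:385]
im=np.hstack([cv2.resize(x,(400,375),interpolation=cv2.INTER_CUBIC) for x in (A,B)])
cv2.imwrite("pics/crop1.png",im[:,:,::-1])
for n,c,px in(("scene",a,[(290,175),(305,175),(320,165),(276,198),(333,194),(328,176),(358,245),(372,235),(375,255),(374,195)]),("side",b,[(270,215),(340,165),(358,222),(308,180),(342,190),(380,172)])):
    W=world(c)
    for u,v in px: print(n,u,v,W[v,u].round(3))
E
```

```text
scene 290 175 [ 0.606 -0.244  0.095]
scene 305 175 [ 0.553 -0.212  0.085]
scene 320 165 [ 0.487 -0.195  0.114]
scene 276 198 [ 0.687 -0.246  0.005]
scene 333 194 [ 0.486 -0.11   0.003]
scene 328 176 [ 0.437 -0.202  0.003]
scene 358 245 [0.621 0.183 0.102]
scene 372 235 [0.567 0.195 0.129]
scene 375 255 [0.606 0.252 0.109]
scene 374 195 [0.404 0.045 0.079]
side 270 215 [0.56  0.232 0.153]
side 340 165 [ 0.545 -0.179  0.086]
side 358 222 [0.369 0.052 0.069]
side 308 180 [ 0.662 -0.156 -0.001]
side 342 190 [ 0.512 -0.131  0.021]
side 380 172 [ 0.441 -0.3    0.017]
```

View pics/crop1.png

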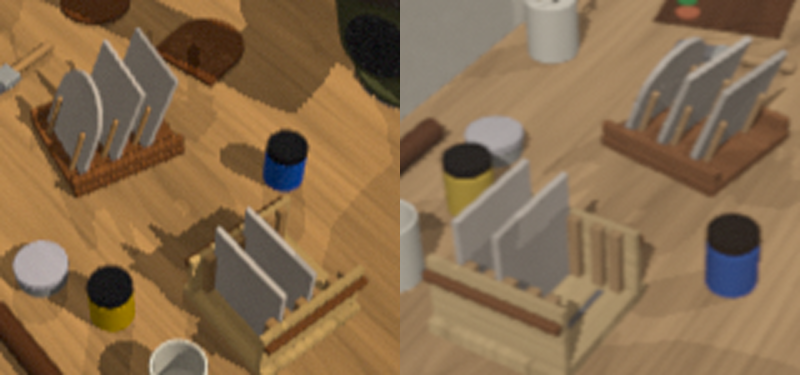

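The arched panel is in the rack's far-x slot, the leftmost in the scene view. The carrier's free slot is its low-x end, with the felt strip at crop (580,305). Now I'll fit planes to the point clouds.

```bash
cat > fit.py <<'E'
from h import *
from scipy.cluster.hierarchy import fcluster,linkage
def planes(c,box,tag):
    W=world(c);P=W.reshape(-1,3);col=c["pixels"].reshape(-1,3).astype(int)
    m=np.all((P>box[0])&(P<box[1]),1)&(np.ptp(col,axis=1)<25)&(col.max(1)>70)
    P=P[m];rng=np.random.default_rng(0)
    while len(P)>40:
        best=None
        for _ in range(800):
            q=P[rng.choice(len(P),3,False)];n=np.cross(q[1]-q[0],q[2]-q[0]);l=np.linalg.norm(n)
            if l<1e-5: continue
            n/=l
            if abs(n[2])>.6: continue
            i=abs((P-q[0])@n)<.003
            if best is None or i.sum()>best.sum(): best=i
        Q=P[best];ce=Q.mean(0);n=np.linalg.svd(Q-ce)[2][2];n*=np.sign(n[0]) or 1
        if best.sum()<40: break
        print(tag,len(Q),"c",ce.round(4),"n",n.round(3),"yaw",np.degrees(np.arctan2(n[1],n[0])).round(1),"tilt",np.degrees(np.arcsin(n[2])).round(1),"min",Q.min(0).round(3),"max",Q.max(0).round(3))
        P=P[~best]
E
python3 - <<'E'
from fit import *
for n in("scene","side"):
    c=np.load(f"pics/{n}0.npz")
    planes(c,((.42,-.34,.04),(.75,-.06,.2)),n+" rack")
    planes(c,((.42,.06,.05),(.75,.36,.2)),n+" carr")
E
```

```text
scene rack 375 c [ 0.6046 -0.2389  0.1001] n [ 0.91  -0.19   0.369] yaw -11.8 tilt 21.7 min [ 0.577 -0.313  0.041] max [ 0.64  -0.174  0.161]
scene rack 368 c [ 0.5415 -0.2209  0.114 ] n [ 0.906 -0.186  0.379] yaw -11.6 tilt 22.3 min [ 0.509 -0.295  0.041] max [ 0.582 -0.159  0.163]
scene rack 331 c [ 0.4819 -0.2043  0.1173] n [ 0.91  -0.194  0.367] yaw -12.0 tilt 21.5 min [ 0.448 -0.284  0.04 ] max [ 0.524 -0.145  0.164]
scene rack 47 c [ 0.5455 -0.2057  0.1025] n [ 0.903 -0.178  0.392] yaw -11.1 tilt 23.1 min [ 0.51  -0.294  0.041] max [ 0.58  -0.157  0.16 ]
scene carr 457 c [0.6214 0.1815 0.1132] n [ 0.999 -0.045  0.001] yaw -2.6 tilt 0.0 min [0.616 0.112 0.05 ] max [0.626 0.253 0.168]
scene carr 421 c [0.5665 0.1855 0.1222] n [ 0.999 -0.042 -0.004] yaw -2.4 tilt -0.2 min [0.561 0.117 0.051] max [0.572 0.254 0.171]
scene carr 45 c [0.7363 0.1926 0.0668] n [0.902 0.43  0.031] yaw 25.5 tilt 1.8 min [0.73  0.178 0.05 ] max [0.746 0.21  0.087]
side rack 340 c [ 0.5366 -0.2124  0.1124] n [ 0.908 -0.191  0.372] yaw -11.9 tilt 21.8 min [ 0.505 -0.286  0.041] max [ 0.575 -0.149  0.165]
si
[... 501 characters left out ...]
1 min [0.556 0.123 0.05 ] max [0.567 0.258 0.174]
side carr 555 c [0.6161 0.1944 0.1366] n [ 0.999 -0.041  0.003] yaw -2.4 tilt 0.2 min [0.611 0.118 0.062] max [0.621 0.256 0.174]
side carr 120 c [0.7339 0.23   0.0707] n [ 0.979 -0.201  0.017] yaw -11.6 tilt 1.0 min [0.728 0.201 0.05 ] max [0.745 0.282 0.098]
side carr 65 c [0.5661 0.2102 0.1527] n [ 0.996 -0.061 -0.066] yaw -3.5 tilt -3.8 min [0.555 0.119 0.051] max [0.571 0.257 0.173]
side carr 72 c [0.7422 0.2383 0.0747] n [ 0.97  -0.235  0.059] yaw -13.6 tilt 3.4 min [0.731 0.194 0.052] max [0.749 0.274 0.093]
side carr 51 c [0.621  0.2072 0.1498] n [ 0.999 -0.052 -0.012] yaw -3.0 tilt -0.7 min [0.616 0.122 0.102] max [0.627 0.256 0.172]
```

>>> send_rows(
  motion=[
    [[0, 0, -1], [0, 0, 0], 1],
    [[0, 0, -1], [0, 0, 0], 1],
    [[0, 0, -1], [0, 0, 0], 1],
    [[0, 0, -1], [0, 0, 0], 1],
    [[0, 0, -1], [0, 0, 0], 1],
    [[0, 0, -1], [0, 0, 0], 1],
  ],
)

```text
time_s: 0.7
ee_pos: [0.1434, -0.5307, 0.3864]
eef_rot: [-3.141, -0.0, 0.264]
force: [0.4, 0.5, -0.0]
grip_width: 0.094
grip_force: 0.0
```

```bash
cat >> h.py <<'E'
from scipy.spatial.transform import Rotation as Ro
def go(o,p,R,off=0):
    """units to go: turn first (rotvec/0.12), then shift in the turned tool axes (/0.03); and shift in the present axes"""
    R0=Ro.from_euler("xyz",o["eef_rot"]);R=Ro.from_matrix(R)
    d=np.asarray(p)-o["ee_pos"]
    print("turn",((R0.inv()*R).as_rotvec()/.12).round(2),"then shift",(R.inv().apply(d)/.03).round(2),"shift now-axes",(R0.inv().apply(d)/.03).round(2),"m",d.round(4))
def panelaxes(yaw,tilt):
    n=np.array([np.cos(tilt)*np.cos(yaw),np.cos(tilt)*np.sin(yaw),np.sin(tilt)]);y=np.array([-np.sin(yaw),np.cos(yaw),0]);return n,y,np.cross(n,y)
E
python3 - <<'E'
from h import *
from scipy.optimize import least_squares
from station import *
n,y,z=panelaxes(np.radians(-12.0),np.radians(21.8))
mids=[]
for nm in("scene","side"):
    c=np.load(f"pics/{nm}0.npz");P=world(c).reshape(-1,3);col=c["pixels"].reshape(-1,3).astype(int)
    m=np.all((P>(.5,-.34,.045))&(P<(.70,-.1,.2)),1)&(np.ptp(col,axis=1)<25)&(col.max(1)>70)&(abs(P@n-.6293)<.012)
    P=P[m];v=P@y;w=P@z
    print(nm,len(P),"n",np.percentile(P@n,[5,50,95]).round(4),"v",v.min().round(4),v.max().round(4),"w",w.min().round(4),w.max().round(4))
    # upper boundary: max w per v bin, and outer v per w
    B=np.array([(v[k].mean(),w[k].max()) for k in(abs(v-b)<.004 for b in np.arange(v.min()+.01,v.max()-.009,.006)) if k.sum()>2])
    r=least_squares(lambda q:np.hypot(B[:,0]-q[0],B[:,1]-q[1])-.07,[v.mean(),w.max()-.07],loss="soft_l1",f_scale=.002)
    print(" circle",r.x.round(4),"res",np.abs(r.fun).mean().round(4)); mids.append(r.x)
q=np.mean(mids,0)
apex=n*.6293+y*q[0]+z*(q[1]+.07); foot=apex-.15*z
print("apex",apex,"foot",foot)
R=np.stack([y,n,-z],1)
g=apex-.049*z;print("TCP grasp",g.round(4),"euler",Ro.from_matrix(R).as_euler("xyz").round(4))
go(get_obs(),g+.13*z,R)
E
```

```text
scene 382 n [0.6298 0.6324 0.6348] v -0.1792 -0.0411 w -0.2048 -0.0796
 circle [-0.1105 -0.1529] res 0.0024
side 345 n [0.6237 0.6259 0.6297] v -0.183 -0.0351 w -0.201 -0.0779
 circle [-0.104  -0.1476] res 0.0017
apex [ 0.57836494 -0.23262573  0.15920707] foot [ 0.63285283 -0.24420749  0.01993419]
TCP grasp [ 0.5962 -0.2364  0.1137] euler [2.7611 0.     1.3614]
turn [-2.85  1.74 -9.03] then shift [12.73  8.44  8.83] shift now-axes [15.7  -6.27  5.07] m [ 0.4056  0.3044 -0.152 ]
```

>>> send_rows(
  motion=[
    [[0, 0, 0], [-0.285, 0.174, -0.903], 0],
    [[0, 0, 0], [-0.285, 0.174, -0.903], 0],
    [[0, 0, 0], [-0.285, 0.174, -0.903], 0],
    [[0, 0, 0], [-0.285, 0.174, -0.903], 0],
    [[0, 0, 0], [-0.285, 0.174, -0.903], 0],
    [[0, 0, 0], [-0.285, 0.174, -0.903], 0],
    [[0, 0, 0], [-0.285, 0.174, -0.903], 0],
    [[0, 0, 0], [-0.285, 0.174, -0.903], 0],
    [[0, 0, 0], [-0.285, 0.174, -0.903], 0],
    [[0, 0, 0], [-0.285, 0.174, -0.903], 0],
  ],
)

```text
time_s: 1.7
ee_pos: [0.1434, -0.5308, 0.3853]
eef_rot: [2.759, 0.001, 1.366]
force: [0.5, -0.0, 0.5]
grip_width: 0.0471
grip_force: 0.0
```

>>> send_rows(
  motion=[
    [[1, 0.7, 0.7], [0, 0, 0], 0],
    [[1, 0.7, 0.7], [0, 0, 0], 0],
    [[1, 0.7, 0.7], [0, 0, 0], 0],
    [[1, 0.7, 0.7], [0, 0, 0], 0],
    [[1, 0.7, 0.7], [0, 0, 0], 0],
    [[1, 0.7, 0.7], [0, 0, 0], 0],
    [[1, 0.7, 0.7], [0, 0, 0], 0],
    [[1, 0.7, 0.7], [0, 0, 0], 0],
    [[1, 0.7, 0.7], [0, 0, 0], 0],
    [[1, 0.7, 0.7], [0, 0, 0], 0],
    [[1, 0.7, 0.7], [0, 0, 0], 0],
    [[0.7, 0.7, 0.7], [0, 0, 0], 0],
  ],
)

```text
time_s: 2.9
ee_pos: [0.5382, -0.254, 0.2446]
eef_rot: [2.761, 0.0, 1.362]
force: [-0.5, -0.4, 0.8]
grip_width: 0.0473
grip_force: 0.0
```

>>> send_rows(
  motion=[
    [[0, 0, 0], [0, 0, 0], 0],
    [[0, 0, 0], [0, 0, 0], 0],
    [[0, 0, 0], [0, 0, 0], 0],
  ],
)

```text
time_s: 3.2
ee_pos: [0.5363, -0.2564, 0.2455]
eef_rot: [2.76, 0.0, 1.361]
force: [-0.3, -0.7, 1.0]
grip_width: 0.0467
grip_force: 0.0
```

```bash
python3 - <<'E'
from fit import *
from station import *
o=get_obs()
n,y,z=panelaxes(np.radians(-12.0),np.radians(21.8));R=np.stack([y,n,-z],1)
go(o,np.array([.5962,-.2364,.1137])+.13*z,R)
c=camera("wrist");np.savez("pics/w1.npz",**c);cv2.imwrite("pics/w1.png",c["pixels"][:,:,::-1])
planes(c,((.42,-.34,.04),(.75,-.06,.2)),"wrist")
E
```

```text
turn [ 0.01  0.01 -0.01] then shift [1.07 0.05 0.42] shift now-axes [1.07 0.05 0.42] m [ 0.0126  0.0301 -0.0111]
wrist 6304 c [ 0.481  -0.212   0.1133] n [ 0.909 -0.187  0.371] yaw -11.6 tilt 21.8 min [ 0.449 -0.291  0.04 ] max [ 0.522 -0.146  0.16 ]
wrist 2369 c [ 0.5414 -0.2222  0.1102] n [ 0.909 -0.187  0.371] yaw -11.6 tilt 21.8 min [ 0.512 -0.301  0.04 ] max [ 0.58  -0.158  0.158]
wrist 58 c [ 0.5833 -0.212   0.1528] n [ 0.246 -0.424 -0.871] yaw -59.8 tilt -60.6 min [ 0.58  -0.217  0.149] max [ 0.587 -0.208  0.155]
```

View pics/w1.png

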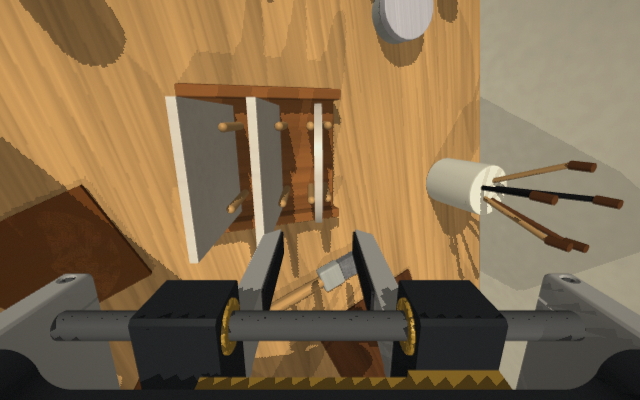

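The wrist view shows the arched panel edge-on at about (318,103–222), in line with the middle of the fingers at about 320. I'll measure its ridge in panel coordinates.

```bash
python3 - <<'E'
from h import *
c=np.load("pics/w1.npz");W=world(c);n,y,z=panelaxes(np.radians(-11.8),np.radians(21.8))
col=c["pixels"].astype(int)
m=np.zeros((400,640),bool);m[98:228,305:330]=1
m&=(np.ptp(col,axis=2)<35)&(col.min(2)>90)
P=W[m];a,v,w=P@n,P@y,P@z
k=(w>-.16);a,v,w=a[k],v[k],w[k]
print(len(a),"n pct",np.percentile(a,[2,50,98]).round(4))
B=[]
for b in np.arange(-.18,-.03,.01):
    k=abs(v-b)<.005
    if k.sum()>3:print(b.round(3),k.sum(),a[k].min().round(4),a[k].max().round(4),np.median(w[k]).round(4));B.append((b,np.median(w[k])))
B=np.array(B)
from scipy.optimize import least_squares
r=least_squares(lambda q:np.hypot(B[:,0]-q[0],B[:,1]-q[1])-.07,[-.107,-.15],loss="soft_l1",f_scale=.002);print(r.x,r.fun.round(4))
an=(a.min()+a.max())/2
apex=n*np.median(a)+y*r.x[0]+z*(r.x[1]+.07);print("apex",apex.round(4),"foot",(apex-.15*z).round(4),"TCPgrasp",(apex-.049*z).round(4))
from station import get_obs
go(get_obs(),apex-.049*z,np.stack([y,n,-z],1))
E
```

```text
297 n pct [0.6233 0.627  0.6302]
-0.17 31 0.6236 0.6304 -0.108
-0.16 44 0.6237 0.6302 -0.0984
-0.15 35 0.6238 0.6302 -0.0916
-0.1 54 0.6243 0.6301 -0.0832
-0.09 86 0.6233 0.6301 -0.0858
-0.08 26 0.6234 0.6302 -0.0887
-0.05 21 0.6231 0.6296 -0.1322
[-0.11507683 -0.15142435] [ 0.     -0.0005 -0.0007 -0.0001  0.0003  0.0019 -0.0021]
apex [ 0.5759 -0.2379  0.1572] foot [ 0.6304 -0.2493  0.018 ] TCPgrasp [ 0.5937 -0.2416  0.1117]
turn [ 0.01  0.02 -0.04] then shift [ 0.88 -0.01  4.8 ] shift now-axes [ 0.89 -0.02  4.8 ] m [ 0.0575  0.015  -0.134 ]
```

>>> send_rows(
  motion=[
    [[0.88, 0, 0], [0, 0, 0], 0],
    [[0, 0, 0.8], [0, 0, 0], 0],
    [[0, 0, 0.8], [0, 0, 0], 0],
    [[0, 0, 0.8], [0, 0, 0], 0],
    [[0, 0, 0.8], [0, 0, 0], 0],
    [[0, 0, 0.8], [0, 0, 0], 0],
    [[0, 0, 0.8], [0, 0, 0], 0],
    [[0, 0, 0], [0, 0, 0], 0],
    [[0, 0, 0], [0, 0, 0], 0],
  ],
)

```text
time_s: 4.15
ee_pos: [0.5944, -0.2419, 0.1123]
eef_rot: [2.76, 0.0, 1.36]
force: [1.1, -0.1, 0.6]
grip_width: 0.0472
grip_force: 0.0
```

>>> send_rows(
  motion=[
    [[0, 0, 0], [0, 0, 0], -0.4],
    [[0, 0, 0], [0, 0, 0], -0.6],
    [[0, 0, 0], [0, 0, 0], -0.7],
    [[0, 0, 0], [0, 0, 0], -0.8],
    [[0, 0, 0], [0, 0, 0], -0.9],
    [[0, 0, 0], [0, 0, 0], -1],
    [[0, 0, 0], [0, 0, 0], -1],
    [[0, 0, 0], [0, 0, 0], -1],
    [[0, 0, 0], [0, 0, 0], -1],
  ],
  squeeze=15,
)

```text
time_s: 5.05
ee_pos: [0.5949, -0.2412, 0.1117]
eef_rot: [2.76, 0.0, 1.361]
force: [1.1, 0.3, 2.1]
grip_width: 0.008
grip_force: 15.0
```

>>> send_rows(
  motion=[
    [[0, 0, -0.2], [0, 0, 0], -1],
    [[0, 0, -0.3], [0, 0, 0], -1],
    [[0, 0, -0.3], [0, 0, 0], -1],
    [[0, 0, 0], [0, 0, 0], -1],
  ],
  squeeze=25,
)

```text
time_s: 5.45
ee_pos: [0.5859, -0.2394, 0.1349]
eef_rot: [2.76, 0.0, 1.361]
force: [0.6, 0.3, -0.8]
grip_width: 0.0082
grip_force: 25.0
```

Low force, so I'll continue drawing it up.

>>> send_rows(
  motion=[
    [[0, 0, -0.4], [0, 0, 0], -1],
    [[0, 0, -0.4], [0, 0, 0], -1],
    [[0, 0, -0.4], [0, 0, 0], -1],
    [[0, 0, -0.4], [0, 0, 0], -1],
    [[0, 0, -0.4], [0, 0, 0], -1],
    [[0, 0, -0.4], [0, 0, 0], -1],
    [[0, 0, -0.4], [0, 0, 0], -1],
    [[0, 0, -0.4], [0, 0, 0], -1],
    [[0, 0, -0.4], [0, 0, 0], -1],
    [[0, 0, -0.4], [0, 0, 0], -1],
    [[0, 0, 0], [0, 0, 0], -1],
  ],
)

```text
time_s: 6.55
ee_pos: [0.5425, -0.2302, 0.2472]
eef_rot: [2.758, 0.001, 1.361]
force: [0.4, -0.4, -1.5]
grip_width: 0.0078
grip_force: 25.0
```

```bash
python3 - <<'E'
from h import *
a=np.load("pics/scene0.npz");b=np.load("pics/side0.npz")
# carrier structure: fit posts/felt of the free slot in carrier axes (yaw -2.4 deg)
yw=np.radians(-2.4);ex=np.array([np.cos(yw),np.sin(yw),0]);ey=np.array([-np.sin(yw),np.cos(yw),0])
for nm,c in(("scene",a),("side",b)):
    W=world(c);P=W.reshape(-1,3);col=c["pixels"].reshape(-1,3).astype(int)
    m=np.all((P>(.40,.05,.004))&(P<(.72,.35,.2)),1)
    P=P[m];C=col[m];X=P@ex;Y=P@ey;Z=P[:,2]
    g=(np.ptp(C,axis=1)<25)&(Z<.035)&(Z>.012)
    print(nm,"grey low",g.sum(),np.c_[X,Y,Z][g].round(3)[:12].tolist())
    t=(Z>.1)&(Z<.115)&(np.ptp(C,axis=1)>25);h,e=np.histogramdd(np.c_[X,Y][t],bins=[np.arange(.44,.70,.01),np.arange(.06,.33,.02)])
    print("rail X range",np.percentile(X[t],[1,99]).round(3),"Y",np.percentile(Y[t],[1,99]).round(3))
    f=(Z>.012)&(Z<.024);print("floor z",np.median(Z[f]).round(4),"X",np.percentile(X[f],[1,99]).round(3),"Y",np.percentile(Y[f],[1,99]).round(3))
    for q in ((.567,.566),(.62,.62)):
        pass
E
```

```text
scene grey low 37 [[0.612, 0.146, 0.025], [0.612, 0.151, 0.032], [0.612, 0.152, 0.026], [0.613, 0.159, 0.03], [0.612, 0.164, 0.034], [0.611, 0.163, 0.024], [0.612, 0.169, 0.034], [0.613, 0.171, 0.03], [0.61, 0.173, 0.031], [0.612, 0.17, 0.021], [0.613, 0.176, 0.03], [0.613, 0.177, 0.024]]
rail X range [0.462 0.649] Y [0.124 0.295]
floor z 0.0196 X [0.461 0.65 ] Y [0.131 0.303]
side grey low 58 [[0.553, 0.155, 0.034], [0.554, 0.159, 0.032], [0.553, 0.155, 0.03], [0.553, 0.166, 0.034], [0.552, 0.162, 0.032], [0.553, 0.155, 0.025], [0.403, 0.067, 0.025], [0.553, 0.166, 0.03], [0.552, 0.162, 0.027], [0.553, 0.176, 0.033], [0.552, 0.174, 0.032], [0.552, 0.167, 0.027]]
rail X range [0.462 0.646] Y [0.126 0.297]
floor z 0.0195 X [0.46  0.644] Y [0.126 0.307]
```

```bash
python3 - <<'E'
from h import *
from station import *
n,y,z=panelaxes(np.radians(-2.4),0);R=np.stack([y,n,-z],1)
go(get_obs(),np.array([.465,.192,.33]),R)
E
```

```text
turn [ 3.19  0.28 -1.38] then shift [13.95 -3.17 -2.76] shift now-axes [13.22 -4.02 -4.61] m [-0.0775  0.4222  0.0828]
```

>>> send_rows(
  motion=[
    [[0, 0, -0.9], [0, 0, 0], -1],
    [[0, 0, -0.9], [0, 0, 0], -1],
    [[0, 0, -0.9], [0, 0, 0], -1],
    [[0, 0, 0], [0.64, 0.06, -0.28], -1],
    [[0, 0, 0], [0.64, 0.06, -0.28], -1],
    [[0, 0, 0], [0.64, 0.06, -0.28], -1],
    [[0, 0, 0], [0.64, 0.06, -0.28], -1],
    [[0, 0, 0], [0.63, 0.04, -0.26], -1],
  ],
)

```text
time_s: 7.35
ee_pos: [0.513, -0.2238, 0.32]
eef_rot: [-3.136, -0.002, 1.531]
force: [-0.3, -0.1, -1.4]
grip_width: 0.0082
grip_force: 25.0
```

>>> send_rows(
  motion=[
    [[0.6, -0.1, 0], [0, 0, 0], -1],
    [[1, -0.2, 0], [0, 0, 0], -1],
    [[1, -0.2, 0], [0, 0, 0], -1],
    [[1, -0.2, 0], [0, 0, 0], -1],
    [[1, -0.2, 0], [0, 0, 0], -1],
    [[1, -0.2, 0], [0, 0, 0], -1],
    [[1, -0.2, 0], [0, 0, 0], -1],
    [[1, -0.2, 0], [0, 0, 0], -1],
    [[1, -0.2, 0], [0, 0, 0], -1],
    [[1, -0.2, 0], [0, 0, 0], -1],
    [[1, -0.2, 0], [0, 0, 0], -1],
    [[1, -0.1, 0], [0, 0, 0], -1],
  ],
)

```text
time_s: 8.55
ee_pos: [0.4603, 0.1284, 0.321]
eef_rot: [-3.141, -0.002, 1.529]
force: [1.1, 0.0, -0.4]
grip_width: 0.0076
grip_force: 25.0
```

>>> send_rows(
  motion=[
    [[1, 0, 0], [0, 0, 0], -1],
    [[0.8, 0, 0], [0, 0, 0], -1],
    [[0.4, 0, 0], [0, 0, 0], -1],
    [[0, 0, 0], [0, 0, 0], -1],
    [[0, 0, 0], [0, 0, 0], -1],
    [[0, 0, 0], [0, 0, 0], -1],
  ],
)

```text
time_s: 9.15
ee_pos: [0.4641, 0.1918, 0.3211]
eef_rot: [-3.139, -0.001, 1.528]
force: [0.8, 0.1, -0.9]
grip_width: 0.0078
grip_force: 25.0
```

```bash
python3 - <<'E'
from h import *
from station import *
n,y,z=panelaxes(np.radians(-2.4),0);R=np.stack([y,n,-z],1)
o=get_obs();print(o["ee_pos"],o["grip_force"],o["grip_width"]);go(o,np.array([.465,.192,.33]),R)
c=camera("wrist");np.savez("pics/w2.npz",**c);cv2.imwrite("pics/w2.png",c["pixels"][:,:,::-1])
E
```

```text
[0.46411061 0.19175286 0.32110772] 24.99842807650566 0.007842638409120433
turn [-0.02 -0.01 -0.  ] then shift [ 0.01  0.03 -0.3 ] shift now-axes [ 0.01  0.03 -0.3 ] m [0.0009 0.0002 0.0089]
```

View pics/w2.png

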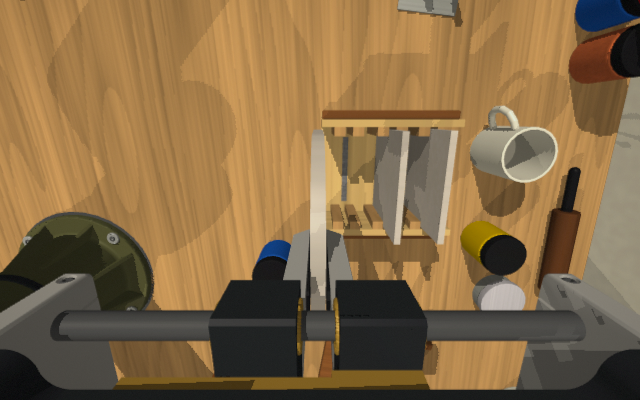

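The wrist view shows the held panel edge-on at u≈318, v 130–290. The felt is at u≈345, v 135–200. The far posts are at v≈130 and the near posts at v≈215. I'll zoom in and measure the groove gap from depth at post-top height.

```bash
python3 - <<'E'
from h import *
c=np.load("pics/w2.npz");W=world(c);col=c["pixels"].astype(int)
yw=np.radians(-2.4);ex=np.array([np.cos(yw),np.sin(yw),0]);ey=np.array([-np.sin(yw),np.cos(yw),0])
X=W@ex;Y=W@ey;Z=W[...,2]
for v in list(range(122,138,2))+list(range(200,236,3)):
    print(v,[f"{u}:{X[v,u]*1e3:.0f}/{Y[v,u]*1e3:.0f}/{Z[v,u]*1e3:.0f}" for u in range(326,376,3)])
im=c["pixels"][100:250,310:470,::-1];cv2.imwrite("pics/w2c.png",cv2.resize(im,(640,600),interpolation=cv2.INTER_CUBIC))
m=np.zeros((400,640),bool);m[140:200,332:360]=1
m&=(np.ptp(col,axis=2)<30)&(Z<.03);print("felt",m.sum(),np.percentile(X[m],[3,50,97]).round(4),np.percentile(Y[m],[3,97]).round(4),np.median(Z[m]))
A=np.c_[Y[m],X[m]];print("felt slope",np.polyfit(A[:,0],A[:,1],1))
E
```

```text
122 ['326:466/288/107', '329:470/288/108', '332:474/288/107', '335:478/288/107', '338:482/288/106', '341:nan/nan/nan', '344:490/288/106', '347:494/288/108', '350:497/288/109', '353:502/288/107', '356:506/288/106', '359:509/288/108', '362:514/288/107', '365:518/288/107', '368:522/288/107', '371:525/288/108', '374:529/288/107']
124 ['326:466/285/107', '329:470/285/106', '332:474/285/107', '335:478/285/108', '338:482/285/107', '341:486/285/107', '344:490/285/107', '347:494/285/106', '350:498/285/108', '353:502/285/108', '356:506/285/108', '359:510/285/107', '362:513/285/108', '365:518/285/105', '368:522/285/107', '371:525/285/109', '374:530/285/106']
126 ['326:466/283/108', '329:470/283/107', '332:474/283/106', '335:478/283/106', '338:482/283/108', '341:486/283/106', '344:490/283/107', '347:494/283/107', '350:498/283/107', '353:502/283/107', '356:506/283/108', '359:510/283/108', '362:514/283/107', '365:518/283/106', '368:522/283/107', '371:526/282/105', '374:530/282/105']
128 ['326:468/278/16', '329:473/278/16', '332:476/279/50', '335:478/280/107', '338:482/280/107', '341:486/280/105', 
[... 4668 characters left out ...]
', '335:480/134/107', '338:485/134/106', '341:489/134/106', '344:493/134/107', '347:498/134/108', '350:502/134/106', '353:507/134/108', '356:511/133/106', '359:516/134/107', '362:520/133/106', '365:524/134/107', '368:529/134/109', '371:533/134/108', '374:538/134/107']
233 ['326:461/219/326', '329:463/219/327', '332:465/219/328', '335:467/219/327', '338:469/219/326', '341:489/129/107', '344:493/129/108', '347:498/129/108', '350:502/129/107', '353:507/129/107', '356:511/129/106', '359:515/130/109', '362:520/129/108', '365:525/129/106', '368:529/129/107', '371:534/129/106', '374:538/129/107']
felt 298 [0.4957 0.4998 0.5037] [0.1605 0.2567] 0.017992956586535942
felt slope [0.0016826  0.49935374]
```

View pics/w2c.png

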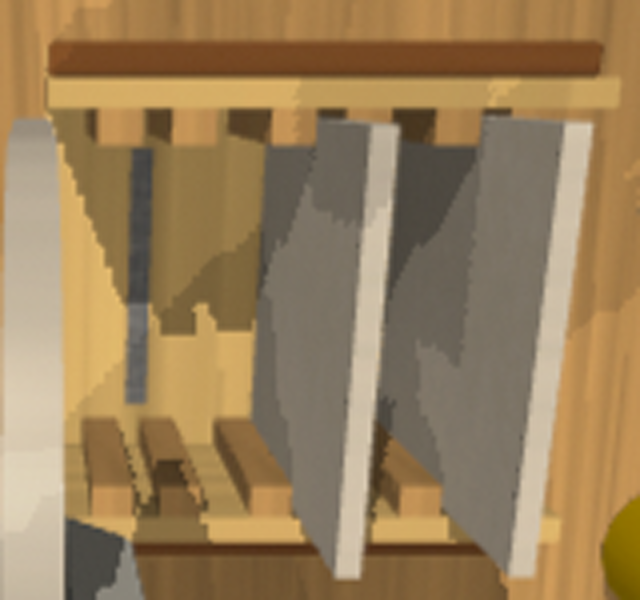

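The grooves centre at carrier X≈0.4965, from blocks at 476.5–491.5 and 501.5–516.5 mm. That is about 3 mm off the felt at 0.4998. The slot's Y centre is about 0.2086. Next I'll measure the panel in hand.

```bash
python3 - <<'E'
from fit import *
from station import *
from scipy.optimize import least_squares
o=get_obs();tcp=o["ee_pos"];print(tcp,o["eef_rot"])
yw=np.radians(-2.45);ex=np.array([np.cos(yw),np.sin(yw),0]);ey=np.array([-np.sin(yw),np.cos(yw),0])
print("tcp X,Y",tcp@ex,tcp@ey)
for nm in("scene","side"):
    c=camera(nm);np.savez(f"pics/{nm}1.npz",**c)
    planes(c,((.42,.09,.20),(.52,.30,.30)),nm)
    P=world(c).reshape(-1,3);m=np.all((P>(.43,.09,.19))&(P<(.50,.31,.38)),1);P=P[m]
    X,Y,Z=P@ex,P@ey,P[:,2];k=abs(X-np.median(X))<.015
    X,Y,Z=X[k],Y[k],Z[k]
    for z0 in(.225,.235,.245,.255,.265):
        k=abs(Z-z0)<.005
        if k.sum()>3:print(nm,z0,"Y",Y[k].min().round(4),Y[k].max().round(4),"X",np.median(X[k]).round(4))
    print("Zmin",np.percentile(Z,[0.5,99.5]).round(4))
c=np.load("pics/w2.npz");W=world(c);m=np.zeros((400,640),bool);m[125:285,305:330]=1;m&=(W[...,2]>.25)
P=W[m];X,Y,Z=P@ex,P@ey,P[:,2]
for b in np.arange(.15,.29,.01):
    k=abs(Y-b)<.005
    if k.sum()>3:print("w",b.round(3),k.sum(),X[k].min().round(4),np.median(X[k]).round(4),X[k].max().round(4),Z[k].max().round(4))
E
```

```text
[0.46416563 0.19178289 0.32114083] [-3.13948491e+00 -1.38348632e-03  1.52825742e+00]
tcp X,Y 0.4555430913392483 0.21144951669115544
scene 465 c [0.4669 0.1933 0.2643] n [ 0.999 -0.043 -0.005] yaw -2.4 tilt -0.3 min [0.461 0.121 0.226] max [0.472 0.261 0.3  ]
scene 0.225 Y 0.145 0.2815 X 0.4579
scene 0.235 Y 0.1428 0.2805 X 0.4578
scene 0.245 Y 0.1408 0.2808 X 0.4584
scene 0.255 Y 0.1463 0.2804 X 0.4584
scene 0.265 Y 0.145 0.2822 X 0.4582
Zmin [0.2248 0.3783]
side 650 c [0.4612 0.2009 0.2639] n [ 0.999 -0.047  0.   ] yaw -2.7 tilt 0.0 min [0.455 0.126 0.225] max [0.468 0.267 0.3  ]
side 0.225 Y 0.148 0.2846 X 0.4526
side 0.235 Y 0.1454 0.2848 X 0.4523
side 0.245 Y 0.1409 0.2847 X 0.4524
side 0.255 Y 0.144 0.2847 X 0.452
side 0.265 Y 0.1429 0.2864 X 0.452
Zmin [0.2243 0.3778]
w 0.21 164 0.4512 0.4554 0.459 0.3723
w 0.22 790 0.4467 0.4544 0.4627 0.3882
w 0.23 331 0.4513 0.4549 0.4589 0.3708
w 0.24 344 0.4513 0.4553 0.4589 0.3675
w 0.25 355 0.4511 0.4548 0.459 0.3635
w 0.26 334 0.451 0.4548 0.459 0.3572
w 0.27 292 0.4512 0.455 0.4588 0.3476
w 0.28 214 0.4509 0.4547 0.4589 0.3315
```

>>> send_rows(
  motion=[
    [[-0.1, 0.7, 0], [0, 0, 0], -1],
    [[0, 0.68, 0], [0, 0, 0], -1],
    [[0, 0, 0.6], [0, 0, 0], -1],
    [[0, 0, 0.8], [0, 0, 0], -1],
    [[0, 0, 0.8], [0, 0, 0], -1],
    [[0, 0, 0.7], [0, 0, 0], -1],
    [[0, 0, 0.4], [0, 0, 0], -1],
    [[0, 0, 0], [0, 0, 0], -1],
    [[0, 0, 0], [0, 0, 0], -1],
    [[0, 0, 0], [0, 0, 0], -1],
  ],
)

```text
time_s: 10.3
ee_pos: [0.5056, 0.1881, 0.2232]
eef_rot: [-3.141, -0.002, 1.529]
force: [-0.3, 0.4, -1.3]
grip_width: 0.008
grip_force: 25.0
```

```bash
python3 - <<'E'
from h import *
from station import *
o=get_obs();tcp=o["ee_pos"]
yw=np.radians(-2.45);ex=np.array([np.cos(yw),np.sin(yw),0]);ey=np.array([-np.sin(yw),np.cos(yw),0])
print("tcp X,Y",tcp@ex,tcp@ey,tcp[2],o["eef_rot"],"force",o["force"])
ims=[]
for nm,(v,u) in(("scene",(195,320)),("side",(160,215))):
    c=camera(nm);np.savez(f"pics/{nm}2.npz",**c);ims.append(cv2.resize(c["pixels"][v:v+100,u:u+106],(400,377),interpolation=cv2.INTER_CUBIC))
    P=world(c).reshape(-1,3);X,Y,Z=P@ex,P@ey,P[:,2]
    m=(abs(X-.4965)<.012)&(abs(Y-.21)<.09)&(Z>.118)&(Z<.15);print(nm,m.sum(),"X",np.median(X[m]),"Y",Y[m].min(),Y[m].max())
c=camera("wrist");np.savez("pics/w3.npz",**c);ims.append(c["pixels"])
cv2.imwrite("pics/s2.png",np.hstack(ims[:2])[:,:,::-1])
W=world(c);P=W.reshape(-1,3);X,Y,Z=P@ex,P@ey,P[:,2]
m=(abs(X-.4965)<.02)&(Z>.16)&(Y>.225)&(Y<.29)
for b in np.arange(.235,.29,.01):
    k=m&(abs(Y-b)<.005); 
    if k.sum()>3:print("w",b.round(3),X[k].min().round(4),X[k].max().round(4),Z[k].max().round(4))
m=(Z>.1)&(Z<.115)&(Y>.262)&(Y<.279)&(X>.46)&(X<.54)
x=np.sort(X[m]);print("far post tops X hist",np.histogram(x,np.arange(.47,.54,.0025)))
E
```

```text
tcp X,Y 0.4970496815326563 0.2095661730424017 0.223164063824001 [-3.14093135e+00 -1.85747003e-03  1.52934293e+00] force [-0.2672535   0.41632851 -1.33563908]
scene 126 X 0.49959888047246237 Y 0.13834833238770292 0.27884078251981087
side 207 X 0.4937456651196246 Y 0.14348096358483212 0.2837416409199134
w 0.235 0.4765 0.5165 0.3557
w 0.245 0.4765 0.5165 0.3449
w 0.255 0.4923 0.5003 0.2613
w 0.265 0.4923 0.5 0.2519
w 0.275 0.4922 0.5002 0.2394
w 0.285 0.4925 0.5 0.2025
far post tops X hist (array([ 0,  0,  9, 18, 26, 18, 27, 17,  2,  0,  0,  0,  6, 23, 20, 25, 19,
       26,  9,  0,  0,  0,  0,  0,  0, 11, 19, 24]), array([0.47  , 0.4725, 0.475 , 0.4775, 0.48  , 0.4825, 0.485 , 0.4875,
       0.49  , 0.4925, 0.495 , 0.4975, 0.5   , 0.5025, 0.505 , 0.5075,
       0.51  , 0.5125, 0.515 , 0.5175, 0.52  , 0.5225, 0.525 , 0.5275,
       0.53  , 0.5325, 0.535 , 0.5375, 0.54  ]))
```

View pics/s2.png

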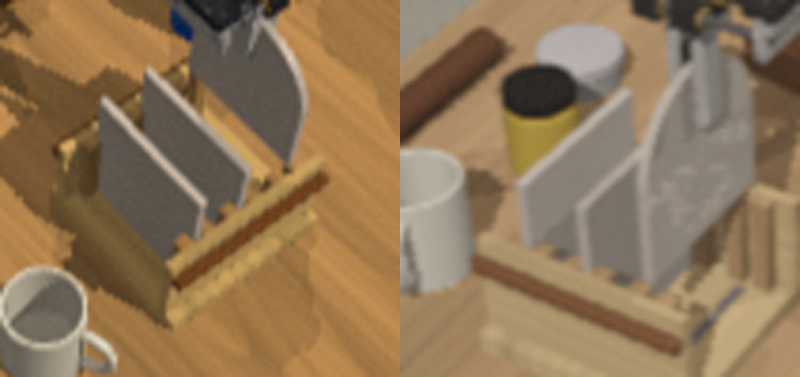

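Side by side, the panel hangs just above the free posts and is aligned in X (panel 0.4962, groove 0.4963). I'll lower it gently while watching the force.

>>> send_rows(
  motion=[
    [[-0.03, 0, 0.1], [0, 0, 0], -1],
    [[0, 0, 0.1], [0, 0, 0], -1],
    [[0, 0, 0.1], [0, 0, 0], -1],
    [[0, 0, 0.1], [0, 0, 0], -1],
    [[0, 0, 0.1], [0, 0, 0], -1],
    [[0, 0, 0], [0, 0, 0], -1],
  ],
  squeeze=15,
)

```text
time_s: 11.05
ee_pos: [0.505, 0.1872, 0.2065]
eef_rot: [-3.139, -0.001, 1.529]
force: [-0.2, -0.1, -1.6]
grip_width: 0.0079
grip_force: 15.0
```

>>> send_rows(
  motion=[
    [[0, 0, 0.1], [0, 0, 0], -1],
    [[0, 0, 0.1], [0, 0, 0], -1],
    [[0, 0, 0.1], [0, 0, 0], -1],
    [[0, 0, 0], [0, 0, 0], -1],
  ],
)

```text
time_s: 11.45
ee_pos: [0.505, 0.1871, 0.1975]
eef_rot: [-3.139, -0.001, 1.529]
force: [0.2, 0.2, -1.2]
grip_width: 0.0074
grip_force: 15.0
```

>>> send_rows(
  motion=[
    [[0, 0, 0.12], [0, 0, 0], -1],
    [[0, 0, 0.12], [0, 0, 0], -1],
    [[0, 0, 0.12], [0, 0, 0], -1],
    [[0, 0, 0.12], [0, 0, 0], -1],
    [[0, 0, 0], [0, 0, 0], -1],
  ],
)

```text
time_s: 11.95
ee_pos: [0.5049, 0.1872, 0.183]
eef_rot: [-3.139, -0.001, 1.529]
force: [0.4, -0.7, 0.3]
grip_width: 0.0078
grip_force: 15.0
```

```bash
python3 - <<'E'
from h import *
from station import *
o=get_obs();yw=np.radians(-2.45);ex=np.array([np.cos(yw),np.sin(yw),0]);ey=np.array([-np.sin(yw),np.cos(yw),0])
print(o["ee_pos"],o["force"],o["moment"])
for nm in("wrist","scene"):
    c=camera(nm);P=world(c).reshape(-1,3);X,Y,Z=P@ex,P@ey,P[:,2]
    for z0 in(.12,.13,.14,.15):
        m=(abs(X-.4965)<.012)&(abs(Y-.21)<.09)&(abs(Z-z0)<.005)
        if m.sum()>3:print(nm,z0,m.sum(),"Y",Y[m].min().round(4),Y[m].max().round(4),"X",X[m].min().round(4),X[m].max().round(4))
    m=(abs(X-.4965)<.008)&(abs(Y-.21)<.09)&(Z>.2);print("top",Z[m].max() if m.any() else None)
E
```

```text
[0.5049288  0.18719102 0.18301159] [ 0.42935067 -0.73743259  0.30571682] [-0.06957314 -0.42185344 -0.08014063]
wrist 0.13 8 Y 0.2791 0.2791 X 0.4919 0.4984
wrist 0.14 7 Y 0.279 0.279 X 0.4923 0.499
top 0.31547733734787664
scene 0.12 50 Y 0.1311 0.2796 X 0.4877 0.5034
scene 0.13 52 Y 0.1398 0.2772 X 0.4935 0.5021
scene 0.14 57 Y 0.1393 0.2773 X 0.4953 0.502
scene 0.15 32 Y 0.1775 0.2778 X 0.4934 0.5012
top 0.5055069513680189
```

>>> send_rows(
  motion=[
    [[0, 0, 0.1], [0, 0, 0], -1],
    [[0, 0, 0.1], [0, 0, 0], -1],
    [[0, 0, 0.1], [0, 0, 0], -1],
    [[0, 0, 0], [0, 0, 0], -1],
  ],
)

```text
time_s: 12.45
ee_pos: [0.5049, 0.1872, 0.1741]
eef_rot: [-3.139, -0.001, 1.529]
force: [1.9, 0.6, -1.9]
grip_width: 0.008
grip_force: 15.0
```

```bash
python3 - <<'E'
from h import *
from station import *
o=get_obs();yw=np.radians(-2.45);ex=np.array([np.cos(yw),np.sin(yw),0]);ey=np.array([-np.sin(yw),np.cos(yw),0])
print(o["ee_pos"],o["force"],o["moment"])
for nm in("wrist",):
    c=camera(nm);cv2.imwrite("pics/w4.png",c["pixels"][:,:,::-1]);P=world(c).reshape(-1,3);X,Y,Z=P@ex,P@ey,P[:,2]
    m=(abs(X-.4965)<.03)&(Z>.115)
    for b in np.arange(.235,.29,.005):
        k=m&(abs(Y-b)<.0025)
        if k.sum()>3:print("w",b.round(3),X[k].min().round(4),X[k].max().round(4),"Zmax",Z[k].max().round(4))
    for lo in(.09,.10):
      m=(Z>.1)&(Z<.115)&(Y>.262)&(Y<.279)&(X>.46)&(X<.54)
    print(np.histogram(X[m],np.arange(.47,.525,.0025))[0])
E
```

```text
[0.50489927 0.18718977 0.17405625] [ 1.87021669  0.5685089  -1.85519403] [-0.06277966 -0.40260771 -0.0405649 ]
w 0.235 0.4665 0.5265 Zmax 0.296
w 0.24 0.4681 0.5247 Zmax 0.296
w 0.245 0.4921 0.4999 Zmax 0.2165
w 0.25 0.4921 0.4999 Zmax 0.2131
w 0.255 0.492 0.5 Zmax 0.2091
w 0.26 0.4924 0.5 Zmax 0.2054
w 0.265 0.4923 0.4995 Zmax 0.1994
w 0.27 0.492 0.4997 Zmax 0.1931
w 0.275 0.4919 0.4998 Zmax 0.1831
w 0.28 0.4919 0.4995 Zmax 0.1678
[ 0  0 17 33 30 36 24 31 13  0  0  0 11 33 33 33 33 33 22  0  0  0]
```

The panel is about 34 mm into the grooves with small forces. Continuing down with a 0.5 mm nudge.

>>> send_rows(
  motion=[
    [[0, 0.02, 0.1], [0, 0, 0], -1],
    [[0, 0, 0.12], [0, 0, 0], -1],
    [[0, 0, 0.12], [0, 0, 0], -1],
    [[0, 0, 0.12], [0, 0, 0], -1],
    [[0, 0, 0], [0, 0, 0], -1],
  ],
)

```text
time_s: 13.0
ee_pos: [0.5053, 0.1871, 0.1601]
eef_rot: [-3.138, -0.001, 1.529]
force: [-0.0, -0.0, -0.5]
grip_width: 0.0081
grip_force: 15.0
```

>>> send_rows(
  motion=[
    [[0, 0, 0.12], [0, 0, 0], -1],
    [[0, 0, 0.12], [0, 0, 0], -1],
    [[0, 0, 0.12], [0, 0, 0], -1],
    [[0, 0, 0.12], [0, 0, 0], -1],
    [[0, 0, 0.12], [0, 0, 0], -1],
    [[0, 0, 0], [0, 0, 0], -1],
  ],
)

```text
time_s: 13.6
ee_pos: [0.5053, 0.1872, 0.1422]
eef_rot: [-3.138, -0.001, 1.529]
force: [0.6, -0.1, -1.5]
grip_width: 0.0075
grip_force: 15.0
```

>>> send_rows(
  motion=[
    [[0, 0, 0.12], [0, 0, 0], -1],
    [[0, 0, 0.12], [0, 0, 0], -1],
    [[0, 0, 0.12], [0, 0, 0], -1],
    [[0, 0, 0.12], [0, 0, 0], -1],
    [[0, 0, 0.1], [0, 0, 0], -1],
    [[0, 0, 0], [0, 0, 0], -1],
  ],
)

```text
time_s: 14.2
ee_pos: [0.5053, 0.1872, 0.1249]
eef_rot: [-3.139, -0.001, 1.529]
force: [-0.7, 0.1, -1.5]
grip_width: 0.0078
grip_force: 15.0
```

>>> send_rows(
  motion=[
    [[0, 0, 0.04], [0, 0, 0], -1],
    [[0, 0, 0.04], [0, 0, 0], -1],
    [[0, 0, 0.04], [0, 0, 0], -1],
    [[0, 0, 0], [0, 0, 0], -1],
  ],
)

```text
time_s: 14.6
ee_pos: [0.5054, 0.1872, 0.1216]
eef_rot: [-3.139, -0.001, 1.529]
force: [0.6, -0.1, -1.2]
grip_width: 0.0077
grip_force: 15.0
```

>>> send_rows(
  motion=[
    [[0, 0, 0.04], [0, 0, 0], -1],
    [[0, 0, 0.04], [0, 0, 0], -1],
    [[0, 0, 0], [0, 0, 0], -1],
  ],
  squeeze=8,
)

```text
time_s: 14.9
ee_pos: [0.5053, 0.1873, 0.1191]
eef_rot: [-3.139, -0.001, 1.529]
force: [0.1, 0.2, -1.5]
grip_width: 0.0083
grip_force: 8.0
```

>>> send_rows(
  motion=[
    [[0, 0, 0.03], [0, 0, 0], -1],
    [[0, 0, 0.03], [0, 0, 0], -1],
    [[0, 0, 0], [0, 0, 0], -1],
  ],
)

```text
time_s: 15.2
ee_pos: [0.5055, 0.1873, 0.1176]
eef_rot: [-3.139, -0.001, 1.529]
force: [0.3, 0.2, 0.3]
grip_width: 0.0078
grip_force: 8.0
```

>>> send_rows(
  motion=[
    [[0, 0, 0.03], [0, 0, 0], -1],
    [[0, 0, 0], [0, 0, 0], -1],
  ],
)

```text
time_s: 15.4
ee_pos: [0.5056, 0.1876, 0.1172]
eef_rot: [-3.14, -0.002, 1.53]
force: [-2.5, 2.2, 6.0]
grip_width: 0.0081
grip_force: 8.0
```

```bash
python3 - <<'E'
from h import *
from station import *
o=get_obs();yw=np.radians(-2.45);ex=np.array([np.cos(yw),np.sin(yw),0]);ey=np.array([-np.sin(yw),np.cos(yw),0])
print(o["ee_pos"],o["force"])
c=camera("wrist");P=world(c).reshape(-1,3);X,Y,Z=P@ex,P@ey,P[:,2]
m=(abs(X-.4965)<.006)&(Z>.113)
for b in np.arange(.245,.29,.005):
        k=m&(abs(Y-b)<.0025)
        if k.sum()>3:
            zc=Z[k].max()-np.sqrt(.07**2-(b-.0025-.2095)**2);print(b.round(3),Z[k].max().round(4),"foot~",(zc-.08).round(4))
E
```

```text
[0.50562775 0.18761744 0.11723124] [-2.47001705  2.20906412  5.97468948]
0.245 0.1592 foot~ 0.0175
0.25 0.1566 foot~ 0.0178
0.255 0.153 foot~ 0.0177
0.26 0.1485 foot~ 0.0175
0.265 0.1436 foot~ 0.0178
0.27 0.1371 foot~ 0.0179
0.275 0.1281 foot~ 0.0176
```

The floor is felt with about 7 N of contact, and the foot measures z≈0.018, so the panel is standing. Now I'll release partially, which keeps the fingers away from the neighbouring panel, and retreat upward.

>>> send_rows(
  motion=[
    [[0, 0, 0], [0, 0, 0], -0.7],
    [[0, 0, 0], [0, 0, 0], -0.5],
    [[0, 0, 0], [0, 0, 0], -0.4],
    [[0, 0, 0], [0, 0, 0], -0.4],
  ],
)

```text
time_s: 15.85
ee_pos: [0.5054, 0.1872, 0.1165]
eef_rot: [-3.139, -0.001, 1.529]
force: [0.7, 0.3, -0.5]
grip_width: 0.0282
grip_force: 0.0
```

>>> send_rows(
  motion=[
    [[0, 0, -0.2], [0, 0, 0], -0.4],
    [[0, 0, -0.5], [0, 0, 0], -0.4],
    [[0, 0, -0.8], [0, 0, 0], -0.4],
    [[0, 0, -0.8], [0, 0, 0], -0.4],
    [[0, 0, -0.8], [0, 0, 0], -0.4],
    [[0, 0, -0.8], [0, 0, 0], -0.4],
    [[0, 0, -0.5], [0, 0, 0], -0.4],
    [[0, 0, 0], [0, 0, 0], -0.4],
    [[0, 0, 0], [0, 0, 0], -0.4],
    [[0, 0, 0], [0, 0, 0], -0.4],
  ],
)

```text
time_s: 16.85
ee_pos: [0.5054, 0.187, 0.2476]
eef_rot: [-3.138, -0.001, 1.529]
force: [0.3, -0.6, -1.1]
grip_width: 0.0282
grip_force: 0.0
```

```bash
python3 - <<'E'
from fit import *
from station import *
o=get_obs();print(o["ee_pos"],o["force"],o["grip_width"],o["joint_vel"].round(3))
ims=[]
for nm,(v,u) in(("scene",(130,260)),("side",(120,225))):
    c=camera(nm);ims.append(cv2.resize(c["pixels"][v:v+150,u:u+160],(400,375),interpolation=cv2.INTER_CUBIC))
    planes(c,((.42,.06,.05),(.66,.36,.2)),nm)
    P=world(c).reshape(-1,3);yw=np.radians(-2.45);X=P@[np.cos(yw),np.sin(yw),0];Y=P@[-np.sin(yw),np.cos(yw),0]
    m=(abs(X-.4965)<.01)&(abs(Y-.21)<.09)&(P[:,2]>.112)&(P[:,2]<.3);print(nm,"Ztop",P[m,2].max(),"Y mid",(Y[m].min()+Y[m].max())/2)
cv2.imwrite("pics/s5.png",np.hstack(ims)[:,:,::-1])
E
```

```text
[0.50538654 0.1869937  0.24755231] [ 0.33107894 -0.61125058 -1.13610495] 0.028207727167053175 [-0.     0.004 -0.001  0.002  0.003 -0.001]
scene 451 c [0.6215 0.1813 0.114 ] n [ 0.999 -0.044 -0.   ] yaw -2.5 tilt -0.0 min [0.617 0.113 0.05 ] max [0.627 0.253 0.168]
scene 406 c [0.5666 0.1857 0.1215] n [ 0.999 -0.045 -0.003] yaw -2.6 tilt -0.2 min [0.562 0.115 0.054] max [0.571 0.253 0.17 ]
scene 352 c [0.5084 0.1876 0.1159] n [ 0.999 -0.042 -0.004] yaw -2.4 tilt -0.2 min [0.504 0.123 0.05 ] max [0.513 0.25  0.167]
scene Ztop 0.17422219104899547 Y mid 0.2091278073842557
side 674 c [0.561  0.1926 0.128 ] n [ 0.999 -0.044 -0.005] yaw -2.5 tilt -0.3 min [0.556 0.121 0.05 ] max [0.567 0.26  0.174]
side 636 c [0.5022 0.1905 0.1137] n [ 0.999 -0.048 -0.003] yaw -2.8 tilt -0.2 min [0.498 0.131 0.05 ] max [0.509 0.259 0.172]
side 545 c [0.6159 0.1955 0.1363] n [ 0.999 -0.05   0.003] yaw -2.9 tilt 0.2 min [0.61  0.12  0.069] max [0.622 0.258 0.174]
side 56 c [0.62   0.1915 0.1535] n [ 0.998 -0.056  0.007] yaw -3.2 tilt 0.4 min [0.615 0.118 0.073] max [0.626 0.256 0.173]
side 52 c [0.5677 0.2216 0.1487] n [ 0.998 -0.045 -0.038] yaw -2.6 tilt -2.2 min [0.562 0.117 0.069] max [0.572 0.258 0.172]
side 46 c [0.5088 0.2178 0.1426] n [ 0.998 -0.063 -0.008] yaw -3.6 tilt -0.5 min [0.503 0.135 0.055] max [0.513 0.258 0.172]
side Ztop 0.1724382534514219 Y mid 0.2179612508669912
```

View pics/s5.png

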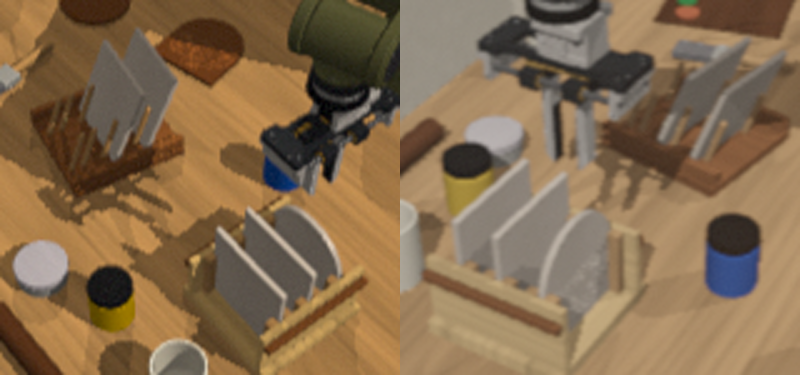

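The arched panel stands upright in the free slot, in line with its two neighbours and at the same height. The gripper is clear and nothing else has moved, so I'm handing in.

```bash
python3 -c "
from station import *
print(hand_in())"
```

```text
the job is handed in; nothing more can be done
None
```

The arched panel now stands released and upright on the carrier's floor in the free slot, nothing else was visibly disturbed, and the job is handed in; no verdict was returned.

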